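# Compare a brazed copper coupon in the bench tester

## Robot

A 7-joint arm with a two-finger parallel gripper is mounted at the origin on the work surface. World frame = base frame: x ahead of the robot, y to its left, z up, the work surface at z = 0. Lengths are in m, angles in rad, forces in N, time in s.
With the tool pointing down it reaches from about 0.425 to 0.95 m from the base axis. Payload 16.7 kg.
Tool frame: the origin (TCP) lies at the very end of the fingers, on their centre line; the grasp point (between the pads) lies 19 mm behind it (env.grasp_offset is the z of the grasp point in the tool frame, in m); z points along the fingers, x is the direction in which the jaws open and shut, and the axes are right-handed (so a half turn about z gives the same grasp; the last joint's range is limited). The gripper opens to 94 mm and grips with 3 to 60 N. Pads are 16 mm wide; open, the fingers measure 119 mm over their backs; the gripper's body (75 mm by 177 mm) begins 78 mm behind the grasp point.
Start: joints at [0.956, 0.426, 0.074, 1.606, -0.034, 1.111, -0.067], TCP at [0.303, -0.603, 0.181] pointing down, gripper open.
Joint ranges: [-2.85, 2.85], [-0.5, 2.14], [-1.23, 1.37], [0.21, 2.46], [-1.02, 4.16], [0.16, 2.05], [-2.73, 2.73]. Speed limits (rad/s): [1.89, 1.89, 2.39, 2.39, 3.01, 3.01, 3.01].

## Interface

Orientations are given as a unit quaternion [x, y, z, w].
In Python, from plant import env, eyes, job gives the robot as it stands. The module is installed in compiled form; this text tells all that it offers.
- The arm moves only by the tool drive_tool, never from a script. Its argument "plan" is a list of rows, each an object of numbers: "ax", "ay", "az": the turn, a rotation vector about the tool's x, y, z as a fraction of full scale; "dx", "dy", "dz": the shift along the tool's x, y, z as a fraction of full scale; "claw": the closure, from -1 (fully open) to 1 (shut). A call has 1 to 12 rows; each row is the pose to reach, as a shift and turn from the pose commanded when the call began, along the tool's axes at that moment, turning the shorter way round; what a row does not reach only later rows make up. Full scale, the value 1, is 30 cm for a shift and 360 degrees for a turn. A row lasts 1/12 s, in which the tool goes at most 41.7 mm and 7.16 degrees, less where a joint would pass 70% of its speed; a pose out of reach is approached as far as the arm can. A call with a number of a shift or a turn outside -1 to 1 is refused whole. A call with a gripper value outside its range is refused whole. The fingers move at their own pace and stop on an object; the grip force is fixed at half the most. Time passes only in rows, so rows that repeat a pose let the fingers close. It gives the time, the measured TCP pose, the force and the opening at its end, in the units of the state.
- env.state(): the state, without advancing time (a new reading comes with each control period).
- eyes.capture(name): name is "scene" or "side" or "wrist"; returns a dict with "img" (420x560x3 uint8, red, green, blue), "z_map" (420x560 float32, m along the optical axis (not along the pixel's ray), 0 where there is no reading), "K" (3x3 intrinsics, pixels), "rvec" (rotation vector, rad) and "tvec" (3), from world to camera coordinates, as OpenCV has them; the wrist camera has in their place "tool_from_camera" (4x4, takes a point from camera to tool coordinates, whose origin is the TCP and whose axes are the tool frame's). Camera axes: x right, y down, z forward; pixel columns grow to the right and rows downward; lengths in m; the calibration is good to about 2 mm. A picture is of the moment at which its call begins: read the wrist's pose just before it.
- job.finish_job(): hands the job in, once; it reports no verdict.
The state is a dict: "clock": time; "joints": joint angles; "joint_vel": joint speeds; "tau": joint torques, N m; "tcp_pos": TCP position; "tcp_rot": TCP orientation; "contact_force": force on the tool from outside, world axes, zero at the start; "torque": the same for the moment, N m; "gripper_width": opening from 0.0 (shut) to 1.0 (fully open).
Only numpy, scipy, OpenCV 4.12 (cv2) and the standard library are available. Lean on these libraries where they do the work, as an engineer would, in place of code of your own. Each camera call takes 0.05 s, during which the arm holds its last target. There are 200 camera calls.

## Task

Set up the bench comparator: take the wide copper reference plate from its wooden block, slide it down into the slot-shaped pocket in the tester's white block until it is fully home, and let go of it. Then take the narrow copper coupon with the brass head, pass its blade down through the narrow window in the tester's guard and press the spring plunger under the window about 8 mm down, half of its travel. Finish while still gripping the coupon upright in the window with the plunger pressed, and leave the other things on the table alone.

Things in the scene. Friction and masses are not known exactly. Their poses are not given: they have to be found in the camera images.
- tester: Fixed comparator: grey cabinet 160 (x) x 230 (y) x 30 mm high; origin at the centre of its underside, z up. On its +y half an aluminium guard bridge (plate 80 x 100 x 10 mm, top face 100 mm above the table, on two side walls, open towards +x and -x) with the window; on its -y half a white block 40 x 90 mm, top 75 mm above the table, with the pocket. Both lie at x = 0, 115 mm apart.
- window (a point): Centre of the window at the guard's top face, 100 mm above the table, tester's axes. The window is a rectangular slot right through the 10 mm guard plate, 10 mm along x by 32 mm along y, with a 2.5 mm chamfer round its upper edge. It leaves the coupon's blade 2 mm of play in all, each way.
- pocket_floor (a point): Centre of the pocket's floor, 35 mm above the table, tester's axes. The pocket is a blind slot 10 mm along x by 62 mm along y, 40 mm deep, open at the top, with a 2.5 mm chamfer round its mouth: 2 mm of play for the plate, each way.
- plunger (a joint): Travel of the spring plunger under the window: 0 = up (rest), positive = pressed down, stop at 0.016 m. It pushes back with about 5 N at the start of travel, 8 N at 8 mm and 11 N at the stop, and springs up when released; the coupon's weight alone does not press it.
- plunger_top (a point): Centre of the plunger's round steel top (24 mm across), right under the window; at rest 38 mm below the guard's top face (62 mm above the table); moves down with the plunger.
- plate: Copper reference plate, flat slab 8 (x) x 60 (y) x 85 mm high, about 0.36 kg, standing on edge with its lower 25 mm in the slot of a wooden block. Origin at the centre of its underside, z up. Either way round is right.
- coupon: Brazed coupon, about 0.28 kg, standing upright with its lower 25 mm in the slot of a wooden block: copper blade 8 (x) x 30 (y) mm from the origin up to 80 mm, then a brass head 16 (x) x 22 (y) mm from 80 to 120 mm height. Origin at the centre of the blade's underside, z up. Either way round is right.
- plate_block: Wooden block 70 (x) x 90 (y) x 45 mm high, fixed to the table, that holds the plate in a slot 11 x 63 mm whose floor is 20 mm above the table. Origin at the centre of its underside. The two blocks may stand in either place.
- coupon_block: Wooden block 70 (x) x 90 (y) x 45 mm high, fixed to the table, that holds the coupon in a slot 11 x 33 mm whose floor is 20 mm above the table. Origin at the centre of its underside.
- gas_bottle: Yellow gas bottle, 70 mm across, 240 mm tall, left side of the table; bystander. Origin at the centre of its underside.
- wrench: Wrench lying near the robot; bystander.
- wire_spool: Flat copper spool, 70 mm across, 40 mm high, behind the work area; bystander.
- coupling: Brass tube coupling standing on end, 32 mm across, 35 mm high, behind the work area; bystander.
- flux_jar: Small closed jar, 56 mm across, 60 mm high, behind the work area; bystander.
- tube_block: Wooden block 70 x 160 x 40 mm with a 16 mm copper tube standing 70 mm out of it, at the back left; bystander.
- elbow: Bent copper tube piece, 18 mm thick, lying at the left front; bystander.

How it is judged:
By the outcome, as a careful person would: the job done as asked, in the order asked, and still so for the second after the job is handed in, while the arm keeps its last pose, push and grip.
It also fails if it takes over 72 s, if anything falls off the work surface, if the arm or the gripper's body presses on something with over 40 N, if the wrist force passes 120 N, or if a joint passes its speed limit or range.

## Working session

There is one attempt and no reset: what is moved stays moved. The work goes in short steps, Python scripts to look and compute and a tool call to move; the robot and the scene stay as the last step left them, time stands still between calls to the robot, and variables do not carry over. Pictures are saved under pics/ and viewed, about 8 in all and at most 12, crops included, and the job is handed in when it is done.

Besides the shell and the picture viewer there is one more tool, called after ">>>" as name([rows], argument=value, ...), one row to a line, values as JSON. drive_tool: Moves the arm, as the interface text tells. Shift numbers are shares of 30 cm and turn numbers shares of 360 degrees, none past 1 either way. Its arguments: {"type":"object","properties":{"plan":{"type":"array"}},"required":["plan"]}

```bash
mkdir -p pics; cat > h.py <<'E'
import numpy as np, cv2
from scipy.spatial.transform import Rotation as R
from plant import env, eyes, job
def cloud(n):
    s=env.state(); c=eyes.capture(n); K=c["K"]; z=c["z_map"].astype(float)
    v,u=np.indices(z.shape)
    P=np.stack([(u-K[0,2])/K[0,0]*z,(v-K[1,2])/K[1,1]*z,z],-1)
    if "rvec" in c:
        Rm=cv2.Rodrigues(np.array(c["rvec"],float))[0]; W=(P-np.array(c["tvec"]).ravel())@Rm
    else:
        T=np.array(c["tool_from_camera"]); W=P@T[:3,:3].T+T[:3,3]
        W=R.from_quat(s["tcp_rot"]).apply(W.reshape(-1,3)).reshape(W.shape)+s["tcp_pos"]
    W[z<=0]=np.nan
    return c["img"],W
def save(n,img): cv2.imwrite("pics/"+n,img[...,::-1])
def move(p,rot=None):
    """row numbers for going to TCP p"""
    s=env.state(); r=R.from_quat(s["tcp_rot"]); d=r.inv().apply(np.array(p)-s["tcp_pos"])/0.3
    a=(r.inv()*rot).as_rotvec()/(2*np.pi) if rot is not None else np.zeros(3)
    return d.round(4),a.round(4)
E
python3 - <<'E'
from h import *
for n in("scene","side"):
    i,W=cloud(n); save(n+".png",i); np.save(n+".npy",W); np.save(n+"_i.npy",i)
s=env.state(); print(s, R.from_quat(s["tcp_rot"]).as_matrix().round(3), env.grasp_offset)
E
```

```text
{'clock': 0.1, 'joints': array([ 0.95550875,  0.42663326,  0.07384666,  1.60653254, -0.03411654,
        1.1107915 , -0.06706362]), 'joint_vel': array([-0.00224549, -0.0022072 ,  0.00025386, -0.00126551, -0.00024602,
        0.00100008,  0.00115253]), 'tau': array([ 9.46827466e-03, -9.37449646e+01,  3.67713735e+00, -4.55040836e+01,
       -4.85978939e-02,  1.67976186e-02,  5.96561699e-05]), 'tcp_pos': array([ 0.30295754, -0.60272932,  0.18057422]), 'tcp_rot': array([ 8.51213633e-01, -5.24819059e-01, -4.85058272e-04, -2.65422499e-04]), 'contact_force': array([-0.71591268, -0.14924437, -0.07795225]), 'torque': array([-0.03945123, -0.01673438,  0.00458566]), 'gripper_width': 1.0005717185196117} [[ 0.449 -0.893 -0.001]
 [-0.893 -0.449  0.001]
 [-0.001  0.    -1.   ]] -0.0188
```

View pics/scene.png

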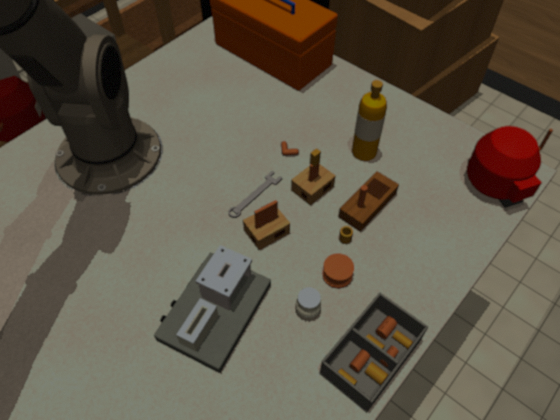

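View pics/side.png

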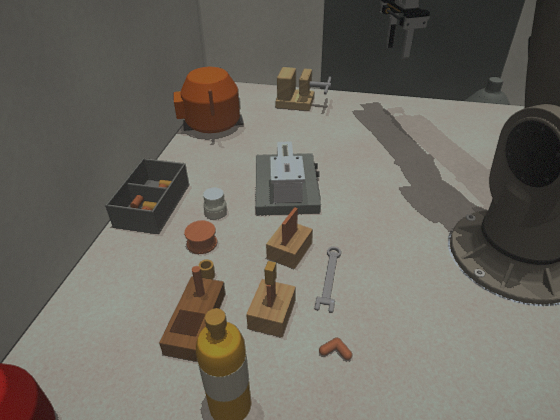

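The scene view shows the tester at about (215,305), with the window at (225,270) and the pocket at (197,321). The plate and its block are at (266,218), and the coupon and its block are at (314,170). The side view agrees. Next I'll measure these from the depth maps.

```bash
python3 - <<'E'
from h import *
def rect(p):
    p=p[:,:2]; (c,sz,a)=cv2.minAreaRect((p*1000).astype(np.float32)); return np.round(c,1),np.round(sz,1),round(a,1),len(p)
for n in("scene","side"):
    W=np.load(n+".npy"); ok=np.isfinite(W[...,0])
    m=ok&(W[...,2]>0.012)&(np.hypot(W[...,0],W[...,1])>0.3)&(W[...,0]>0.2)&(W[...,2]<0.4)&(np.abs(W[...,1])<.7)
    k,l,st,ce=cv2.connectedComponentsWithStats(m.astype(np.uint8))
    print(n)
    for j in range(1,k):
        if st[j,4]>150:
            p=W[l==j]; print(ce[j].round(),rect(p),"zmax",np.percentile(p[:,2],99).round(3))
            for lo,hi in((.038,.05),(.07,.08),(.092,.11),(.13,.148)):
                q=p[(p[:,2]>lo)&(p[:,2]<hi)]
                if len(q)>15: print("   ",lo,hi,rect(q))
E
```

```text
scene
[313.  49.] (array([216.6, 613.6]), array([ 33.1, 172.6]), 0.0, 2305) zmax 0.186
    0.038 0.05 (array([228.3, 613.8]), array([168.9,  29.9]), 81.2, 125)
    0.07 0.08 (array([227.7, 613. ]), array([169. ,  29.4]), 80.6, 113)
    0.092 0.11 (array([227.4, 612.9]), array([170.3,  29.2]), 81.1, 215)
    0.13 0.148 (array([220.2, 614.2]), array([171.5,  30.1]), 86.6, 168)
[369. 122.] (array([524.7, 455.8]), array([70.6, 60.9]), 30.4, 1857) zmax 0.242
    0.038 0.05 (array([531.5, 444.2]), array([68.4, 30.2]), 31.5, 79)
    0.07 0.08 (array([530.8, 443. ]), array([66.7, 28.6]), 27.5, 78)
    0.092 0.11 (array([529.5, 445.8]), array([70.3, 37.4]), 28.1, 144)
    0.13 0.148 (array([529.3, 444.1]), array([70.1, 36.9]), 25.1, 145)
[506. 164.] (array([847. , 588.5]), array([166. , 170.8]), 22.7, 4623) zmax 0.165
    0.038 0.05 (array([845.2, 546.5]), array([ 56.9, 172.5]), 85.2, 167)
    0.07 0.08 (array([850. , 548.3]), array([ 61.4, 177.5]), 88.6, 206)
    0.092 0.11 (array([864.1, 581.5]), array([179.2, 149.6]), 37.3, 638)
    0.13 0.148 (array([857.2, 598.2]), array([164.9, 114.1]),
[... 4350 characters left out ...]
[493.5, 270.9]), array([92.2, 70.9]), 85.7, 1312)
    0.07 0.08 (array([490.5, 271.7]), array([31.4,  6.4]), 73.8, 35)
    0.092 0.11 (array([489. , 275.1]), array([26.5, 13.4]), 49.6, 61)
    0.13 0.148 (array([493.3, 271.2]), array([23.6, 16.2]), 87.9, 124)
[336. 347.] (array([361.2, 325.5]), array([59.4, 36.3]), 0.1, 339) zmax 0.021
[ 22. 396.] (array([799.5, 553.5]), array([ 40.2, 112.5]), 40.5, 2342) zmax 0.155
    0.038 0.05 (array([781.6, 546.4]), array([ 3.1, 42. ]), 42.5, 40)
    0.07 0.08 (array([777.6, 552.5]), array([ 5.5, 55.4]), 37.4, 68)
    0.092 0.11 (array([789.8, 549. ]), array([19.2, 98.2]), 44.2, 242)
    0.13 0.148 (array([797. , 563.6]), array([25.9, 94.8]), 37.4, 741)
```

>>> drive_tool([
  {"dx": -0.1, "dy": -0.1, "dz": -0.12, "az": -0.015, "claw": -1},
  {"dx": -0.887, "dy": -0.807, "dz": -0.233, "az": -0.127, "claw": -1},
  {"dx": -0.887, "dy": -0.807, "dz": -0.233, "az": -0.127, "claw": -1},
  {"dx": -0.887, "dy": -0.807, "dz": -0.233, "az": -0.127, "claw": -1},
  {"dx": -0.887, "dy": -0.807, "dz": -0.233, "az": -0.127, "claw": -1},
  {"dx": -0.887, "dy": -0.807, "dz": -0.233, "az": -0.127, "claw": -1},
  {"dx": -0.887, "dy": -0.807, "dz": -0.233, "az": -0.127, "claw": -1},
  {"dx": -0.887, "dy": -0.807, "dz": -0.233, "az": -0.127, "claw": -1},
  {"dx": -0.887, "dy": -0.807, "dz": -0.233, "az": -0.127, "claw": -1},
  {"dx": -0.887, "dy": -0.807, "dz": -0.233, "az": -0.127, "claw": -1},
  {"dx": -0.887, "dy": -0.807, "dz": -0.233, "az": -0.127, "claw": -1},
  {"dx": -0.887, "dy": -0.807, "dz": -0.233, "az": -0.127, "claw": -1},
])

```text
validation failed for argument at $.pl...
```

```bash
cat >> h.py <<'E'
def down(deg):
    a=np.radians(deg); x=np.array([np.cos(a),np.sin(a),0]); z=np.array([0,0,-1.]); return R.from_matrix(np.stack([x,np.cross(z,x),z],1))
def go(p,deg): 
    d,a=move(p,down(deg)); print("d",d,"a",a)
E
python3 - <<'E'
from h import *
s=env.state(); print(s["clock"],s["tcp_pos"],s["joints"].round(2)); go([.496,.0903,.25],-17.6)
c=eyes.capture("wrist"); print(np.array(c["tool_from_camera"]).round(3))
E
```

```text
0.1 [ 0.30295754 -0.60272932  0.18057422] [ 0.96  0.43  0.07  1.61 -0.03  1.11 -0.07]
d [-1.7752 -1.6124 -0.2296] a [-1.00e-04  2.00e-04 -1.27e-01]
[[ 1.     0.    -0.001  0.   ]
 [ 0.     0.972  0.235 -0.068]
 [ 0.001 -0.235  0.972 -0.203]
 [ 0.     0.     0.     1.   ]]
```

>>> drive_tool([
  {"ax": 0, "ay": 0, "az": -0.015, "dx": -0.1, "dy": -0.1, "dz": -0.12, "claw": -1},
  {"ax": 0, "ay": 0, "az": -0.127, "dx": -0.887, "dy": -0.807, "dz": -0.233, "claw": -1},
  {"ax": 0, "ay": 0, "az": -0.127, "dx": -0.887, "dy": -0.807, "dz": -0.233, "claw": -1},
  {"ax": 0, "ay": 0, "az": -0.127, "dx": -0.887, "dy": -0.807, "dz": -0.233, "claw": -1},
  {"ax": 0, "ay": 0, "az": -0.127, "dx": -0.887, "dy": -0.807, "dz": -0.233, "claw": -1},
  {"ax": 0, "ay": 0, "az": -0.127, "dx": -0.887, "dy": -0.807, "dz": -0.233, "claw": -1},
  {"ax": 0, "ay": 0, "az": -0.127, "dx": -0.887, "dy": -0.807, "dz": -0.233, "claw": -1},
  {"ax": 0, "ay": 0, "az": -0.127, "dx": -0.887, "dy": -0.807, "dz": -0.233, "claw": -1},
  {"ax": 0, "ay": 0, "az": -0.127, "dx": -0.887, "dy": -0.807, "dz": -0.233, "claw": -1},
  {"ax": 0, "ay": 0, "az": -0.127, "dx": -0.887, "dy": -0.807, "dz": -0.233, "claw": -1},
  {"ax": 0, "ay": 0, "az": -0.127, "dx": -0.887, "dy": -0.807, "dz": -0.233, "claw": -1},
  {"ax": 0, "ay": 0, "az": -0.127, "dx": -0.887, "dy": -0.807, "dz": -0.233, "claw": -1},
])

```text
clock: 1.15
tcp_pos: [0.3997, -0.2569, 0.2511]
tcp_rot: [0.988, -0.153, -0.0, 0.0]
contact_force: [0.4, 0.4, -0.6]
gripper_width: 1.0
```

```bash
python3 - <<'E'
from h import *
go([.496,.0903,.25],-17.6)
i,W=cloud("wrist"); save("w1.png",i)
print(np.nanmin(W.reshape(-1,3),0),np.nanmax(W.reshape(-1,3),0))
E
```

```text
d [-0.0438 -1.2002  0.0033] a [0. 0. 0.]
[-0.04058305 -0.64747841 -0.00478991] [0.80261775 0.06555879 0.41300612]
```

View pics/w1.png

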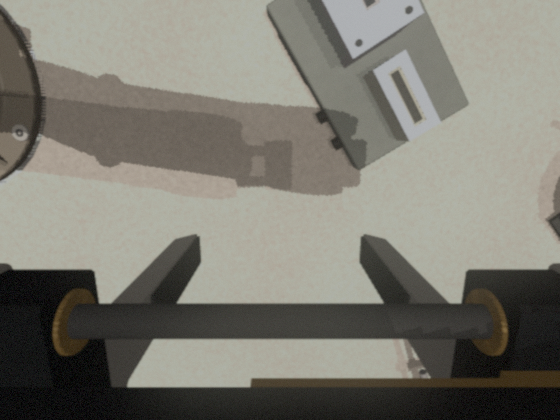

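The wrist view shows the pocket at about (408,95) and the lower part of the guard at (370,20). I'll shift sideways to centre the tester.

>>> drive_tool([
  {"ax": 0, "ay": 0, "az": 0, "dx": 0.433, "dy": 0.04, "dz": -0.1, "claw": -1},
  {"ax": 0, "ay": 0, "az": 0, "dx": 0.433, "dy": 0.04, "dz": -0.1, "claw": -1},
  {"ax": 0, "ay": 0, "az": 0, "dx": 0.433, "dy": 0.04, "dz": -0.1, "claw": -1},
  {"ax": 0, "ay": 0, "az": 0, "dx": 0.433, "dy": 0.04, "dz": -0.1, "claw": -1},
  {"ax": 0, "ay": 0, "az": 0, "dx": 0.433, "dy": 0.04, "dz": -0.1, "claw": -1},
  {"ax": 0, "ay": 0, "az": 0, "dx": 0.433, "dy": 0.04, "dz": -0.1, "claw": -1},
  {"ax": 0, "ay": 0, "az": 0, "dx": 0.433, "dy": 0.04, "dz": -0.1, "claw": -1},
])

```text
clock: 1.78
tcp_pos: [0.5187, -0.3077, 0.2804]
tcp_rot: [0.988, -0.154, -0.001, -0.0]
contact_force: [-0.3, -0.2, -0.3]
gripper_width: 1.004
```

```bash
python3 - <<'E'
from h import *
s=env.state(); print(s["tcp_pos"])
i,W=cloud("wrist"); save("w2.png",i); np.save("w2.npy",W)
def rr(p): (c,sz,a)=cv2.minAreaRect((p[:,:2]*1000).astype(np.float32)); return np.round(c,1),np.round(sz,1),round(a,2),len(p)
Q=W.reshape(-1,3); Q=Q[np.isfinite(Q[:,0])&(np.hypot(Q[:,0]-.552,Q[:,1]+.145)<.16)]
for lo,hi in((.095,.106),(.07,.08),(.025,.036)):
    q=Q[(Q[:,2]>lo)&(Q[:,2]<hi)]; print(lo,np.median(q[:,2]).round(4),rr(q))
# holes
for z,c in((.1,(.538,-.089)),(.075,(.566,-.2))):
    m=(np.abs(W[...,2]-z)<.006)
    roi=np.hypot(W[...,0]-c[0],W[...,1]-c[1])<.036
    f=m.astype(np.uint8); cn,h=cv2.findContours(f,cv2.RETR_CCOMP,cv2.CHAIN_APPROX_NONE)
    for k,cc in enumerate(cn):
        if h[0][k][3]>=0 and cv2.contourArea(cc)>60:
            p=cc[:,0]; q=W[p[:,1],p[:,0]]; q=q[np.abs(q[:,2]-z)<.006]
            print("hole",z,rr(q), p.mean(0))
E
```

```text
[ 0.51874619 -0.30767154  0.2804083 ]
0.095 0.0995 (array([ 544.1, -107.9]), array([80.2, 60.2]), 14.0, 2799)
0.07 0.0744 (array([ 564. , -189.8]), array([ 69.6, 110.6]), 13.75, 2370)
0.025 0.0295 (array([ 548. , -142.9]), array([169.6, 229.4]), 14.2, 12230)
hole 0.075 (array([ 567.1, -200. ]), array([11.9, 63.2]), 14.21, 107) [290.75700935  88.24299065]
```

View pics/w2.png

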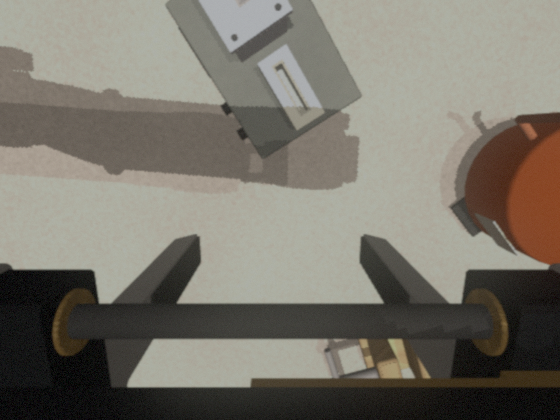

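The pocket is clear at pixel (291,88), and its position agrees with the scene estimate to within 1 mm. On to the plate.

>>> drive_tool([
  {"ax": 0, "ay": 0, "az": 0, "dx": -0.3, "dy": -0.85, "dz": 0, "claw": -1},
  {"ax": 0, "ay": 0, "az": 0, "dx": -0.3, "dy": -0.85, "dz": 0, "claw": -1},
  {"ax": 0, "ay": 0, "az": 0, "dx": -0.3, "dy": -0.85, "dz": 0, "claw": -1},
  {"ax": 0, "ay": 0, "az": 0, "dx": -0.3, "dy": -0.85, "dz": 0, "claw": -1},
  {"ax": 0, "ay": 0, "az": 0, "dx": -0.3, "dy": -0.85, "dz": 0, "claw": -1},
  {"ax": 0, "ay": 0, "az": 0, "dx": -0.3, "dy": -0.85, "dz": 0, "claw": -1},
  {"ax": 0, "ay": 0, "az": 0, "dx": -0.3, "dy": -0.85, "dz": 0, "claw": -1},
  {"ax": 0, "ay": 0, "az": 0, "dx": -0.3, "dy": -0.85, "dz": 0, "claw": -1},
])

```text
clock: 2.5
tcp_pos: [0.5103, -0.0321, 0.2818]
tcp_rot: [0.989, -0.15, 0.001, -0.0]
contact_force: [-0.3, 0.6, -0.5]
gripper_width: 0.997
```

```bash
cat >>h.py <<'E'
def rr(p): (c,sz,a)=cv2.minAreaRect((p[:,:2]*1000).astype(np.float32)); return np.round(c,1),np.round(sz,1),round(a,2),len(p)
E
python3 - <<'E'
from h import *
s=env.state(); print(s["tcp_pos"])
i,W=cloud("wrist"); save("w3.png",i)
Q=W.reshape(-1,3); Q=Q[np.isfinite(Q[:,0])]
for c,r,bands in(((.496,.09),.065,((.1,.109),(.041,.049))),((.494,.27),.065,((.134,.145),(.041,.049)))):
    P=Q[np.hypot(Q[:,0]-c[0],Q[:,1]-c[1])<r]
    for lo,hi in bands:
        q=P[(P[:,2]>lo)&(P[:,2]<hi)]; 
        if len(q)>10: print(lo,np.median(q[:,2]).round(4),rr(q))
go([.496,.0903,.25],-17.6)
E
```

```text
[ 0.51032912 -0.03210608  0.28179299]
0.1 0.1044 (array([496. ,  91.5]), array([59.2,  8.3]), 74.62, 426)
0.041 0.0445 (array([496. ,  92.2]), array([90.4, 70.2]), 74.48, 3233)
d [-0.1712 -0.3843  0.105 ] a [ 0.0001 -0.0002  0.0006]
```

```bash
python3 - <<'E'
from h import *
go([.496,.0915,.15],-15.5);go([.496,.0915,.070],-15.5)
E
```

```text
d [-0.1727 -0.3882  0.4383] a [ 0.0001 -0.0002 -0.0053]
d [-0.173  -0.3883  0.705 ] a [ 0.0001 -0.0002 -0.0053]
```

>>> drive_tool([
  {"ax": 0, "ay": 0, "az": -0.0053, "dx": -0.173, "dy": -0.388, "dz": 0.2, "claw": -1},
  {"ax": 0, "ay": 0, "az": -0.0053, "dx": -0.173, "dy": -0.388, "dz": 0.2, "claw": -1},
  {"ax": 0, "ay": 0, "az": -0.0053, "dx": -0.173, "dy": -0.388, "dz": 0.2, "claw": -1},
  {"ax": 0, "ay": 0, "az": -0.0053, "dx": -0.173, "dy": -0.388, "dz": 0.2, "claw": -1},
  {"ax": 0, "ay": 0, "az": -0.0053, "dx": -0.173, "dy": -0.388, "dz": 0.44, "claw": -1},
  {"ax": 0, "ay": 0, "az": -0.0053, "dx": -0.173, "dy": -0.388, "dz": 0.44, "claw": -1},
  {"ax": 0, "ay": 0, "az": -0.0053, "dx": -0.173, "dy": -0.388, "dz": 0.52, "claw": -1},
  {"ax": 0, "ay": 0, "az": -0.0053, "dx": -0.173, "dy": -0.388, "dz": 0.6, "claw": -1},
  {"ax": 0, "ay": 0, "az": -0.0053, "dx": -0.173, "dy": -0.388, "dz": 0.66, "claw": -1},
  {"ax": 0, "ay": 0, "az": -0.0053, "dx": -0.173, "dy": -0.388, "dz": 0.705, "claw": -1},
  {"ax": 0, "ay": 0, "az": -0.0053, "dx": -0.173, "dy": -0.388, "dz": 0.705, "claw": -1},
])

```text
clock: 3.47
tcp_pos: [0.4954, 0.0875, 0.0673]
tcp_rot: [0.991, -0.137, -0.002, 0.001]
contact_force: [-1.8, 0.1, 0.7]
gripper_width: 1.002
```

>>> drive_tool([
  {"ax": 0, "ay": 0, "az": 0, "dx": 0, "dy": 0, "dz": 0, "claw": 1},
  {"ax": 0, "ay": 0, "az": 0, "dx": 0, "dy": 0, "dz": 0, "claw": 1},
  {"ax": 0, "ay": 0, "az": 0, "dx": 0, "dy": 0, "dz": 0, "claw": 1},
  {"ax": 0, "ay": 0, "az": 0, "dx": 0, "dy": 0, "dz": 0, "claw": 1},
  {"ax": 0, "ay": 0, "az": 0, "dx": 0, "dy": 0, "dz": 0, "claw": 1},
  {"ax": 0, "ay": 0, "az": 0, "dx": 0, "dy": 0, "dz": 0, "claw": 1},
  {"ax": 0, "ay": 0, "az": 0, "dx": 0, "dy": 0, "dz": 0, "claw": 1},
  {"ax": 0, "ay": 0, "az": 0, "dx": 0, "dy": 0, "dz": 0, "claw": 1},
  {"ax": 0, "ay": 0, "az": 0, "dx": 0, "dy": 0, "dz": 0, "claw": 1},
  {"ax": 0, "ay": 0, "az": 0, "dx": 0, "dy": 0, "dz": 0, "claw": 1},
])

```text
clock: 4.3
tcp_pos: [0.4971, 0.0896, 0.0696]
tcp_rot: [0.991, -0.136, -0.0, -0.0]
contact_force: [-0.2, -0.5, 0.8]
gripper_width: 0.328
```

```bash
python3 - <<'E'
from h import *
s=env.state(); print(s["clock"],s["tcp_pos"],R.from_quat(s["tcp_rot"]).as_matrix().round(3),s["contact_force"],s["gripper_width"]*94)
go([.496,.0915,.070],-15.5)
i,W=cloud("wrist");Q=W.reshape(-1,3); Q=Q[np.isfinite(Q[:,0])]
P=Q[np.hypot(Q[:,0]-.496,Q[:,1]-.091)<.09]
q=P[(P[:,2]>.041)&(P[:,2]<.049)];print(rr(q)); save("w4.png",i)
E
```

```text
4.3 [0.49712401 0.08964662 0.06958255] [[ 0.963 -0.27  -0.   ]
 [-0.27  -0.963  0.   ]
 [-0.    -0.    -1.   ]] [-0.20727905 -0.47292767  0.76245401] 30.834094399176838
d [-0.0053 -0.0049 -0.0014] a [-0.      0.     -0.0005]
(array([495.9,  91.6]), array([90.3, 70. ]), 74.4, 8011)
```

>>> drive_tool([
  {"ax": 0, "ay": 0, "az": 0, "dx": -0.005, "dy": -0.005, "dz": 0, "claw": 1},
  {"ax": 0, "ay": 0, "az": 0, "dx": -0.005, "dy": -0.005, "dz": 0, "claw": 1},
  {"ax": 0, "ay": 0, "az": 0, "dx": -0.005, "dy": -0.005, "dz": 0, "claw": 1},
  {"ax": 0, "ay": 0, "az": 0, "dx": -0.005, "dy": -0.005, "dz": 0, "claw": 1},
  {"ax": 0, "ay": 0, "az": 0, "dx": -0.005, "dy": -0.005, "dz": 0, "claw": 1},
  {"ax": 0, "ay": 0, "az": 0, "dx": -0.005, "dy": -0.005, "dz": 0, "claw": 1},
  {"ax": 0, "ay": 0, "az": 0, "dx": -0.005, "dy": -0.005, "dz": 0, "claw": 1},
])

```text
clock: 4.93
tcp_pos: [0.4961, 0.0916, 0.0696]
tcp_rot: [0.991, -0.136, 0.0, -0.0]
contact_force: [0.2, 1.1, -1.6]
gripper_width: 0.081
```

```bash
python3 - <<'E'
from h import *
s=env.state(); print(s["clock"],s["tcp_pos"],s["contact_force"],s["gripper_width"]*94)
go([.496,.0915,.070],-15.5)
E
```

```text
4.9333 [0.49614273 0.09155546 0.06960923] [ 0.2335248   1.13955629 -1.55513283] 7.653845844312206
d [-0.0004  0.0003 -0.0013] a [-0.     -0.     -0.0005]
```

>>> drive_tool([
  {"ax": 0, "ay": 0, "az": 0, "dx": 0, "dy": 0, "dz": -0.05, "claw": 1},
  {"ax": 0, "ay": 0, "az": 0, "dx": 0, "dy": 0, "dz": -0.12, "claw": 1},
  {"ax": 0, "ay": 0, "az": 0, "dx": 0, "dy": 0, "dz": -0.2, "claw": 1},
  {"ax": 0, "ay": 0, "az": 0, "dx": 0, "dy": 0, "dz": -0.3, "claw": 1},
  {"ax": 0, "ay": 0, "az": 0, "dx": 0, "dy": 0, "dz": -0.4, "claw": 1},
  {"ax": 0, "ay": 0, "az": 0, "dx": 0, "dy": 0, "dz": -0.5, "claw": 1},
  {"ax": 0, "ay": 0, "az": 0, "dx": 0, "dy": 0, "dz": -0.57, "claw": 1},
  {"ax": 0, "ay": 0, "az": 0, "dx": 0, "dy": 0, "dz": -0.57, "claw": 1},
  {"ax": 0, "ay": 0, "az": 0, "dx": 0, "dy": 0, "dz": -0.57, "claw": 1},
])

```text
clock: 5.68
tcp_pos: [0.4963, 0.0913, 0.2408]
tcp_rot: [0.991, -0.137, 0.001, 0.0]
contact_force: [-0.6, -0.5, -5.0]
gripper_width: 0.084
```

```bash
cat >>h.py <<'E'
def held(W,s,y0=-.06,y1=.06,z0=-.06,z1=.1,xh=.02):
    "points in tool frame near the held object"
    T=R.from_quat(s["tcp_rot"]).inv().apply(W.reshape(-1,3)-s["tcp_pos"]); 
    return T[(np.abs(T[:,0])<xh)&(T[:,1]>y0)&(T[:,1]<y1)&(T[:,2]>z0)&(T[:,2]<z1)]
E
python3 - <<'E'
from h import *
s=env.state(); print(s["clock"],s["tcp_pos"],s["contact_force"],s["gripper_width"]*94)
out=[]
for n in("scene","side","wrist"):
    s=env.state(); i,W=cloud(n); T=held(W,s); print(n,len(T),np.percentile(T,[1,50,99],axis=0).round(4).tolist() if len(T) else "")
    out.append(i)
save("c1.png",np.hstack([out[1][150:410,200:480],cv2.resize(out[2],(347,260))]))
go([.496,.0915,.070],14.1)
a,b=move([.5668,-.2001,.25],down(14.1)); print(a,b)
E
```

```text
5.6833 [0.49629241 0.09128867 0.24081314] [-0.58104188 -0.54495114 -4.96527736] 7.915024010790337
scene 753 [[-0.0132, -0.0272, -0.0578], [0.0028, 0.0086, -0.001], [0.0162, 0.0309, 0.0467]]
side 853 [[-0.017, -0.0299, -0.0592], [-0.0046, -0.0079, -0.0106], [0.0138, 0.03, 0.0466]]
wrist 2759 [[-0.0149, -0.0301, -0.0593], [-0.0001, -0.0096, -0.0349], [0.0152, 0.0271, 0.0353]]
d [ 0.0034 -0.0026  0.5632] a [ 0.0001  0.0004 -0.0828]
[ 0.4921  0.8699 -0.037 ] [ 0.0001  0.0004 -0.0828]
```

View pics/c1.png

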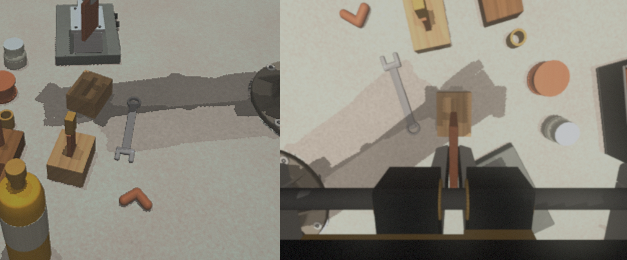

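The plate is in the grip and hangs centred (±30 mm about the tool in y). Carrying it to a point above the pocket.

>>> drive_tool([
  {"ax": 0, "ay": 0, "az": -0.008, "dx": 0.05, "dy": 0.087, "dz": 0, "claw": 1},
  {"ax": 0, "ay": 0, "az": -0.0166, "dx": 0.098, "dy": 0.174, "dz": 0, "claw": 1},
  {"ax": 0, "ay": 0, "az": -0.025, "dx": 0.148, "dy": 0.26, "dz": 0, "claw": 1},
  {"ax": 0, "ay": 0, "az": -0.033, "dx": 0.197, "dy": 0.348, "dz": 0, "claw": 1},
  {"ax": 0, "ay": 0, "az": -0.0414, "dx": 0.246, "dy": 0.435, "dz": 0, "claw": 1},
  {"ax": 0, "ay": 0, "az": -0.05, "dx": 0.295, "dy": 0.522, "dz": 0, "claw": 1},
  {"ax": 0, "ay": 0, "az": -0.058, "dx": 0.344, "dy": 0.609, "dz": 0, "claw": 1},
  {"ax": 0, "ay": 0, "az": -0.066, "dx": 0.394, "dy": 0.696, "dz": 0, "claw": 1},
  {"ax": 0, "ay": 0, "az": -0.0745, "dx": 0.443, "dy": 0.783, "dz": 0, "claw": 1},
  {"ax": 0, "ay": 0, "az": -0.0828, "dx": 0.492, "dy": 0.87, "dz": 0, "claw": 1},
  {"ax": 0, "ay": 0, "az": -0.0828, "dx": 0.492, "dy": 0.87, "dz": 0, "claw": 1},
  {"ax": 0, "ay": 0, "az": -0.0828, "dx": 0.492, "dy": 0.87, "dz": 0, "claw": 1},
])

```text
clock: 6.83
tcp_pos: [0.5668, -0.2012, 0.2384]
tcp_rot: [0.993, 0.122, -0.001, -0.001]
contact_force: [-0.2, 1.0, -3.6]
gripper_width: 0.082
```

```bash
python3 - <<'E'
from h import *
s=env.state(); print(s["clock"],s["tcp_pos"],s["contact_force"],s["gripper_width"]*94)
go([.5668,-.2001,.15],14.1)
for n in("scene","side"):
    s=env.state(); i,W=cloud(n); T=held(W,s,y0=-.045,y1=.045,z0=-.035,z1=.06,xh=.012)
    print(n,len(T),[ (z,np.percentile(T[(T[:,2]>z)&(T[:,2]<z+.012)],[2,50,98],axis=0)[:,:2].round(4).tolist()) for z in(-.03,.005,.02,.034) if (np.abs(T[:,2]-z-.006)<.006).sum()>5], np.percentile(T[:,2],99.5).round(4))
    P=W.reshape(-1,3); # guard and block top in this camera
    q=P[(np.abs(P[:,2]-.075)<.004)&(np.hypot(P[:,0]-.567,P[:,1]+.2)<.06)]; print(rr(q))
E
```

```text
6.8333 [ 0.56678273 -0.20123743  0.23835639] [-0.23152561  1.01036026 -3.55853344] 7.753910974366482
d [ 0.0018 -0.0031  0.2945] a [-0.0003  0.0004 -0.0004]
scene 539 [(-0.03, [[-0.0045, 0.007], [0.0032, 0.0218], [0.0064, 0.0307]]), (0.005, [[-0.0006, -0.0278], [0.0031, 0.0048], [0.0044, 0.0302]]), (0.02, [[-0.0019, -0.0275], [0.0034, 0.0051], [0.0046, 0.0306]]), (0.034, [[-0.0026, -0.0276], [0.0032, 0.0054], [0.0044, 0.0307]])] 0.047
(array([ 566.7, -200.4]), array([42.5, 91.7]), 14.29, 680)
side 145 [(-0.03, [[-0.0107, -0.0297], [0.0007, -0.0139], [0.0083, -0.0071]]), (0.005, [[-0.0037, -0.0325], [-0.0013, -0.0292], [0.0026, -0.0032]]), (0.02, [[-0.0038, -0.0317], [-0.0012, -0.028], [0.0026, 0.0016]]), (0.034, [[-0.0037, -0.032], [-0.0012, -0.028], [0.0025, 0.0049]])] 0.0462
(array([ 567.6, -209.5]), array([39.2, 71.3]), 15.19, 170)
```

>>> drive_tool([
  {"ax": 0, "ay": 0, "az": 0, "dx": 0.001, "dy": -0.003, "dz": 0.06, "claw": 1},
  {"ax": 0, "ay": 0, "az": 0, "dx": 0.001, "dy": -0.003, "dz": 0.14, "claw": 1},
  {"ax": 0, "ay": 0, "az": 0, "dx": 0.001, "dy": -0.003, "dz": 0.22, "claw": 1},
  {"ax": 0, "ay": 0, "az": 0, "dx": 0.001, "dy": -0.003, "dz": 0.29, "claw": 1},
  {"ax": 0, "ay": 0, "az": 0, "dx": 0.001, "dy": -0.003, "dz": 0.345, "claw": 1},
  {"ax": 0, "ay": 0, "az": 0, "dx": 0.001, "dy": -0.003, "dz": 0.345, "claw": 1},
  {"ax": 0, "ay": 0, "az": 0, "dx": 0.001, "dy": -0.003, "dz": 0.345, "claw": 1},
  {"ax": 0, "ay": 0, "az": 0, "dx": 0.001, "dy": -0.003, "dz": 0.345, "claw": 1},
])

```text
clock: 7.6
tcp_pos: [0.5683, -0.1981, 0.1382]
tcp_rot: [0.992, 0.123, 0.001, 0.0]
contact_force: [-0.3, 0.1, -2.5]
gripper_width: 0.078
```

```bash
python3 - <<'E'
from h import *
s=env.state(); print(s["clock"],s["tcp_pos"],s["contact_force"])
go([.5668,-.2001,.085],14.1)
i,W=cloud("scene"); j,V=cloud("side")
a=cv2.resize(i[230:380,140:290],(400,400)); b=cv2.resize(j[130:230,235:335],(400,400)); save("c2.png",np.hstack([a,b]))
E
```

```text
7.6 [ 0.56831581 -0.19813996  0.1381842 ] [-0.27017629  0.13976296 -2.47249533]
d [-0.0067  0.005   0.1773] a [ 0.0001 -0.0002  0.0002]
```

View pics/c2.png

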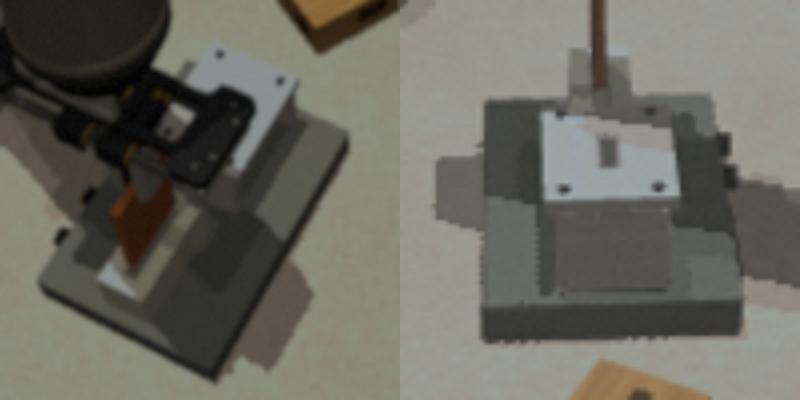

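The plate is over the block, standing upright and just above the mouth, but about 2 mm off. I'll correct that and let it settle.

>>> drive_tool([
  {"ax": 0, "ay": 0, "az": 0, "dx": -0.0065, "dy": 0.005, "dz": 0.015, "claw": 1},
  {"ax": 0, "ay": 0, "az": 0, "dx": -0.0065, "dy": 0.005, "dz": 0.015, "claw": 1},
  {"ax": 0, "ay": 0, "az": 0, "dx": -0.0065, "dy": 0.005, "dz": 0.015, "claw": 1},
  {"ax": 0, "ay": 0, "az": 0, "dx": -0.0065, "dy": 0.005, "dz": 0.015, "claw": 1},
])

```text
clock: 8.03
tcp_pos: [0.5662, -0.2008, 0.1328]
tcp_rot: [0.992, 0.123, 0.0, 0.0]
contact_force: [0.3, 0.0, -3.7]
gripper_width: 0.082
```

```bash
python3 - <<'E'
from h import *
for n in("scene","side","scene"):
    s=env.state(); print(s["tcp_pos"].round(4),s["contact_force"].round(1),s["joint_vel"].round(3).max())
    i,W=cloud(n); T=held(W,s,y0=-.045,y1=.045,z0=.005,z1=.04,xh=.012); print(n,np.percentile(T,[2,50,98],axis=0)[:,:2].round(4).tolist())
go([.5668,-.2001,.085],14.1)
E
```

```text
[ 0.5662 -0.2008  0.1328] [ 0.3  0.  -3.7] 0.001
scene [[-0.0027, -0.0268], [0.0033, 0.0044], [0.0043, 0.0304]]
[ 0.5663 -0.2007  0.1327] [ 0.2 -0.6 -2.9] 0.002
side [[-0.0053, -0.0321], [-0.0025, -0.0278], [0.0024, -0.0199]]
[ 0.5663 -0.2007  0.1327] [-1.   0.4 -4. ] 0.002
scene [[-0.0024, -0.0269], [0.0032, 0.0061], [0.0047, 0.0304]]
d [ 0.0022 -0.0015  0.159 ] a [-0. -0.  0.]
```

>>> drive_tool([
  {"ax": 0, "ay": 0, "az": 0, "dx": 0.002, "dy": -0.0015, "dz": 0.015, "claw": 1},
  {"ax": 0, "ay": 0, "az": 0, "dx": 0.002, "dy": -0.0015, "dz": 0.03, "claw": 1},
  {"ax": 0, "ay": 0, "az": 0, "dx": 0.002, "dy": -0.0015, "dz": 0.045, "claw": 1},
  {"ax": 0, "ay": 0, "az": 0, "dx": 0.002, "dy": -0.0015, "dz": 0.06, "claw": 1},
  {"ax": 0, "ay": 0, "az": 0, "dx": 0.002, "dy": -0.0015, "dz": 0.06, "claw": 1},
])

```text
clock: 8.6
tcp_pos: [0.566, -0.1999, 0.1133]
tcp_rot: [0.992, 0.123, -0.001, -0.0]
contact_force: [-0.5, -0.1, -4.6]
gripper_width: 0.083
```

Already about 12 mm into the pocket with no contact force. Continuing down.

>>> drive_tool([
  {"ax": 0, "ay": 0, "az": 0, "dx": 0.001, "dy": 0, "dz": 0.015, "claw": 1},
  {"ax": 0, "ay": 0, "az": 0, "dx": 0.001, "dy": 0, "dz": 0.03, "claw": 1},
  {"ax": 0, "ay": 0, "az": 0, "dx": 0.001, "dy": 0, "dz": 0.045, "claw": 1},
  {"ax": 0, "ay": 0, "az": 0, "dx": 0.001, "dy": 0, "dz": 0.06, "claw": 1},
  {"ax": 0, "ay": 0, "az": 0, "dx": 0.001, "dy": 0, "dz": 0.075, "claw": 1},
  {"ax": 0, "ay": 0, "az": 0, "dx": 0.001, "dy": 0, "dz": 0.085, "claw": 1},
  {"ax": 0, "ay": 0, "az": 0, "dx": 0.001, "dy": 0, "dz": 0.092, "claw": 1},
  {"ax": 0, "ay": 0, "az": 0, "dx": 0.001, "dy": 0, "dz": 0.092, "claw": 1},
])

```text
clock: 9.27
tcp_pos: [0.5668, -0.2, 0.0865]
tcp_rot: [0.992, 0.123, -0.0, -0.0]
contact_force: [0.2, 0.0, -3.6]
gripper_width: 0.078
```

>>> drive_tool([
  {"ax": 0, "ay": 0, "az": 0, "dx": 0, "dy": 0, "dz": 0.005, "claw": 1},
  {"ax": 0, "ay": 0, "az": 0, "dx": 0, "dy": 0, "dz": 0.01, "claw": 1},
  {"ax": 0, "ay": 0, "az": 0, "dx": 0, "dy": 0, "dz": 0.01, "claw": 1},
])

```text
clock: 9.52
tcp_pos: [0.5677, -0.2002, 0.0846]
tcp_rot: [0.992, 0.123, 0.001, 0.0]
contact_force: [-0.1, -1.3, 2.4]
gripper_width: 0.082
```

The contact force changed sign at exactly the expected height (TCP 0.0846), so the plate is on the pocket floor. Releasing it and rising.

>>> drive_tool([
  {"ax": 0, "ay": 0, "az": 0, "dx": 0, "dy": 0, "dz": 0, "claw": 0},
  {"ax": 0, "ay": 0, "az": 0, "dx": 0, "dy": 0, "dz": 0, "claw": 0},
  {"ax": 0, "ay": 0, "az": 0, "dx": 0, "dy": 0, "dz": 0, "claw": 0},
  {"ax": 0, "ay": 0, "az": 0, "dx": 0, "dy": 0, "dz": 0, "claw": 0},
  {"ax": 0, "ay": 0, "az": 0, "dx": 0, "dy": 0, "dz": 0, "claw": 0},
  {"ax": 0, "ay": 0, "az": 0, "dx": 0, "dy": 0, "dz": -0.05, "claw": 0},
  {"ax": 0, "ay": 0, "az": 0, "dx": 0, "dy": 0, "dz": -0.15, "claw": 0},
  {"ax": 0, "ay": 0, "az": 0, "dx": 0, "dy": 0, "dz": -0.28, "claw": 0},
  {"ax": 0, "ay": 0, "az": 0, "dx": 0, "dy": 0, "dz": -0.41, "claw": 0},
  {"ax": 0, "ay": 0, "az": 0, "dx": 0, "dy": 0, "dz": -0.55, "claw": 0},
  {"ax": 0, "ay": 0, "az": 0, "dx": 0, "dy": 0, "dz": -0.55, "claw": 0},
])

```text
clock: 10.43
tcp_pos: [0.5701, -0.2005, 0.2572]
tcp_rot: [0.992, 0.123, 0.005, 0.002]
contact_force: [0.7, -0.7, 0.2]
gripper_width: 0.501
```

```bash
python3 - <<'E'
from h import *
s=env.state(); print(s["clock"],s["tcp_pos"],s["contact_force"],s["gripper_width"])
i,W=cloud("scene"); P=W.reshape(-1,3)
q=P[(P[:,2]>.1)&(P[:,2]<.135)&(np.hypot(P[:,0]-.567,P[:,1]+.2)<.04)]; print(len(q),np.percentile(q[:,2],[5,50,90,98]).round(4)); q=q[q[:,2]>.112]; print(rr(q))
go([.494,.12,.25],-5)
E
```

```text
10.4333 [ 0.57011384 -0.20048548  0.25722106] [ 0.74488017 -0.7031497   0.15366423] 0.5008259220801802
228 [0.1025 0.1184 0.1227 0.1243]
(array([ 567.1, -200.8]), array([ 9.8, 61. ]), 14.16, 160)
d [ 0.0179 -1.0969  0.0079] a [ 0.0005 -0.001   0.0531]
```

>>> drive_tool([
  {"ax": 0, "ay": 0, "az": 0.01, "dx": 0, "dy": -0.1, "dz": -0.03, "claw": 0},
  {"ax": 0, "ay": 0, "az": 0.02, "dx": 0, "dy": -0.22, "dz": -0.05, "claw": 0},
  {"ax": 0, "ay": 0, "az": 0.03, "dx": 0, "dy": -0.34, "dz": -0.05, "claw": 0},
  {"ax": 0, "ay": 0, "az": 0.04, "dx": 0, "dy": -0.46, "dz": -0.05, "claw": 0},
  {"ax": 0, "ay": 0, "az": 0.053, "dx": 0, "dy": -0.58, "dz": -0.05, "claw": 0},
  {"ax": 0, "ay": 0, "az": 0.053, "dx": 0, "dy": -0.7, "dz": -0.05, "claw": 0},
  {"ax": 0, "ay": 0, "az": 0.053, "dx": 0, "dy": -0.82, "dz": -0.05, "claw": 0},
  {"ax": 0, "ay": 0, "az": 0.053, "dx": 0, "dy": -0.94, "dz": -0.05, "claw": 0},
  {"ax": 0, "ay": 0, "az": 0.053, "dx": 0, "dy": -1.0, "dz": -0.05, "claw": 0},
  {"ax": 0, "ay": 0, "az": 0.053, "dx": 0, "dy": -1.0, "dz": -0.05, "claw": 0},
  {"ax": 0, "ay": 0, "az": 0.053, "dx": 0, "dy": -1.0, "dz": -0.05, "claw": 0},
])

```text
clock: 11.4
tcp_pos: [0.4933, 0.0915, 0.2635]
tcp_rot: [0.999, -0.042, -0.0, 0.0]
contact_force: [0.4, -1.0, -0.8]
gripper_width: 0.502
```

```bash
python3 - <<'E'
from h import *
s=env.state(); print(s["clock"],s["tcp_pos"])
i,W=cloud("wrist"); save("w5.png",i)
Q=W.reshape(-1,3); Q=Q[np.isfinite(Q[:,0])]
P=Q[np.hypot(Q[:,0]-.494,Q[:,1]-.27)<.07]
for lo,hi in((.134,.146),(.041,.049)):
    q=P[(P[:,2]>lo)&(P[:,2]<hi)]; 
    if len(q)>10: print(lo,np.median(q[:,2]).round(4),rr(q))
go([.494,.2705,.25],-5);go([.494,.2705,.1],-5)
E
```

```text
11.4 [0.49330899 0.09154549 0.26353805]
0.134 0.1394 (array([494.6, 267.8]), array([14.9, 15.5]), 84.91, 335)
0.041 0.0445 (array([494.7, 267.4]), array([82.1, 70. ]), 85.09, 3702)
d [-0.0504 -0.5981  0.0448] a [0.0001 0.0001 0.0002]
d [-0.0501 -0.5983  0.5448] a [0.0001 0.0001 0.0002]
```

>>> drive_tool([
  {"ax": 0, "ay": 0, "az": 0, "dx": -0.02, "dy": -0.1, "dz": 0, "claw": 0},
  {"ax": 0, "ay": 0, "az": 0, "dx": -0.02, "dy": -0.2, "dz": 0, "claw": 0},
  {"ax": 0, "ay": 0, "az": 0, "dx": -0.02, "dy": -0.2, "dz": 0, "claw": 0},
  {"ax": 0, "ay": 0, "az": 0, "dx": -0.02, "dy": -0.2, "dz": 0, "claw": 0},
])

```text
clock: 11.78
tcp_pos: [0.4931, 0.1513, 0.2635]
tcp_rot: [0.999, -0.043, -0.0, -0.0]
contact_force: [0.4, 0.1, -0.7]
gripper_width: 0.499
```

```bash
python3 - <<'E'
from h import *
s=env.state(); print(s["clock"],s["tcp_pos"])
i,W=cloud("wrist"); save("w6.png",i)
Q=W.reshape(-1,3); Q=Q[np.isfinite(Q[:,0])]
P=Q[np.hypot(Q[:,0]-.494,Q[:,1]-.27)<.07]
for lo,hi in((.134,.146),(.041,.049)):
    q=P[(P[:,2]>lo)&(P[:,2]<hi)]; 
    if len(q)>10: print(lo,np.median(q[:,2]).round(4),rr(q))
go([.494,.2705,.25],-5);go([.494,.2705,.1],-5)
E
```

```text
11.7833 [0.49313132 0.15125358 0.26353082]
0.134 0.1394 (array([495.3, 271.6]), array([22.3, 15.4]), 84.98, 429)
0.041 0.0445 (array([495.1, 271.7]), array([89.8, 69.9]), 85.7, 3779)
d [-0.0324 -0.3999  0.0449] a [ 0.0001  0.0001 -0.    ]
d [-0.032  -0.4     0.5449] a [ 0.0001  0.0001 -0.    ]
```

>>> drive_tool([
  {"ax": 0, "ay": 0, "az": 0, "dx": -0.029, "dy": -0.12, "dz": 0, "claw": 0},
  {"ax": 0, "ay": 0, "az": 0, "dx": -0.029, "dy": -0.24, "dz": 0, "claw": 0},
  {"ax": 0, "ay": 0, "az": 0, "dx": -0.029, "dy": -0.34, "dz": 0.0, "claw": 0},
  {"ax": 0, "ay": 0, "az": 0, "dx": -0.029, "dy": -0.403, "dz": 0.05, "claw": 0},
  {"ax": 0, "ay": 0, "az": 0, "dx": -0.029, "dy": -0.403, "dz": 0.15, "claw": 0},
  {"ax": 0, "ay": 0, "az": 0, "dx": -0.029, "dy": -0.403, "dz": 0.25, "claw": 0},
  {"ax": 0, "ay": 0, "az": 0, "dx": -0.029, "dy": -0.403, "dz": 0.35, "claw": 0},
  {"ax": 0, "ay": 0, "az": 0, "dx": -0.029, "dy": -0.403, "dz": 0.44, "claw": 0},
  {"ax": 0, "ay": 0, "az": 0, "dx": -0.029, "dy": -0.403, "dz": 0.51, "claw": 0},
  {"ax": 0, "ay": 0, "az": 0, "dx": -0.029, "dy": -0.403, "dz": 0.542, "claw": 0},
  {"ax": 0, "ay": 0, "az": 0, "dx": -0.029, "dy": -0.403, "dz": 0.542, "claw": 0},
  {"ax": 0, "ay": 0, "az": 0, "dx": -0.029, "dy": -0.403, "dz": 0.542, "claw": 0},
])

```text
clock: 12.83
tcp_pos: [0.4953, 0.2717, 0.1018]
tcp_rot: [0.999, -0.044, -0.0, 0.0]
contact_force: [0.8, -0.0, 1.2]
gripper_width: 0.498
```

```bash
python3 - <<'E'
from h import *
s=env.state(); print(s["clock"],s["tcp_pos"],s["contact_force"])
go([.495,.2714,.101],-5)
E
```

```text
12.8333 [0.49534343 0.27166294 0.10183226] [ 0.84898775 -0.04207708  1.2241858 ]
d [-0.0011  0.001   0.0028] a [ 0.      0.     -0.0001]
```

Aligned to within 0.4 mm; closing on the head.

>>> drive_tool([
  {"ax": 0, "ay": 0, "az": 0, "dx": -0.001, "dy": 0.001, "dz": 0.003, "claw": 1},
  {"ax": 0, "ay": 0, "az": 0, "dx": -0.001, "dy": 0.001, "dz": 0.003, "claw": 1},
  {"ax": 0, "ay": 0, "az": 0, "dx": -0.001, "dy": 0.001, "dz": 0.003, "claw": 1},
  {"ax": 0, "ay": 0, "az": 0, "dx": -0.001, "dy": 0.001, "dz": 0.003, "claw": 1},
  {"ax": 0, "ay": 0, "az": 0, "dx": -0.001, "dy": 0.001, "dz": 0.003, "claw": 1},
  {"ax": 0, "ay": 0, "az": 0, "dx": -0.001, "dy": 0.001, "dz": 0.003, "claw": 1},
  {"ax": 0, "ay": 0, "az": 0, "dx": -0.001, "dy": 0.001, "dz": 0.003, "claw": 1},
  {"ax": 0, "ay": 0, "az": 0, "dx": -0.001, "dy": 0.001, "dz": 0.003, "claw": 1},
  {"ax": 0, "ay": 0, "az": 0, "dx": -0.001, "dy": 0.001, "dz": 0.003, "claw": 1},
])

```text
clock: 13.58
tcp_pos: [0.4948, 0.2723, 0.1009]
tcp_rot: [0.999, -0.043, 0.0, -0.0]
contact_force: [0.2, -0.2, 6.2]
gripper_width: 0.17
```

>>> drive_tool([
  {"ax": 0, "ay": 0, "az": 0, "dx": 0, "dy": 0, "dz": -0.04, "claw": 1},
  {"ax": 0, "ay": 0, "az": 0, "dx": 0, "dy": 0, "dz": -0.1, "claw": 1},
  {"ax": 0, "ay": 0, "az": 0, "dx": 0, "dy": 0, "dz": -0.18, "claw": 1},
  {"ax": 0, "ay": 0, "az": 0, "dx": 0, "dy": 0, "dz": -0.28, "claw": 1},
  {"ax": 0, "ay": 0, "az": 0, "dx": 0, "dy": 0, "dz": -0.38, "claw": 1},
  {"ax": 0, "ay": 0, "az": 0, "dx": 0, "dy": 0, "dz": -0.47, "claw": 1},
  {"ax": 0, "ay": 0, "az": 0, "dx": 0, "dy": 0, "dz": -0.5, "claw": 1},
  {"ax": 0, "ay": 0, "az": 0, "dx": 0, "dy": 0, "dz": -0.5, "claw": 1},
])

```text
clock: 14.25
tcp_pos: [0.4951, 0.2727, 0.2528]
tcp_rot: [0.999, -0.043, 0.002, -0.001]
contact_force: [0.7, 0.9, -4.2]
gripper_width: 0.166
```

```bash
python3 - <<'E'
from h import *
s=env.state(); print(s["clock"],s["tcp_pos"],s["contact_force"],s["gripper_width"]*94)
for n in("scene","side","wrist"):
    s=env.state(); i,W=cloud(n); T=held(W,s,y0=-.04,y1=.04,z0=.003,z1=.1,xh=.015)
    if len(T)>5: print(n,len(T),np.percentile(T[:,2],99.5).round(4),[(z,np.percentile(T[(T[:,2]>z)&(T[:,2]<z+.015)],[2,50,98],axis=0)[:,:2].round(4).tolist()) for z in(.005,.02,.035,.05,.065) if (np.abs(T[:,2]-z-.0075)<.0075).sum()>3])
go([.5388,-.0886,.24],14.1)
E
```

```text
14.25 [0.49510084 0.27271213 0.25280208] [ 0.68942421  0.94706407 -4.21754428] 15.563122610175132
scene 257 0.0785 [(0.005, [[-0.0059, -0.0123], [0.0027, 0.0064], [0.0045, 0.018]]), (0.02, [[-0.0045, -0.0116], [0.0026, 0.0062], [0.0049, 0.017]]), (0.035, [[-0.0032, -0.0121], [0.0026, 0.0057], [0.0047, 0.0177]]), (0.05, [[-0.0046, -0.013], [0.0024, 0.0037], [0.0041, 0.0169]]), (0.065, [[-0.0047, -0.0128], [0.0024, 0.0083], [0.0044, 0.0164]])]
side 328 0.0796 [(0.005, [[-0.0054, -0.0143], [-0.0044, -0.0119], [0.0022, 0.0123]]), (0.02, [[-0.0054, -0.0142], [-0.0045, -0.0099], [0.0025, 0.0118]]), (0.035, [[-0.0054, -0.0147], [-0.0046, -0.0098], [0.0015, 0.0161]]), (0.05, [[-0.0054, -0.0139], [-0.0045, -0.0076], [0.0023, 0.0159]]), (0.065, [[-0.0051, -0.0139], [-0.0046, -0.0088], [0.0029, 0.0151]])]
wrist 226 0.079 [(0.005, [[-0.0037, -0.0146], [0.0005, -0.0143], [0.0039, -0.0136]]), (0.02, [[-0.0032, -0.0146], [0.0005, -0.0143], [0.0042, -0.0136]]), (0.035, [[-0.0034, -0.0146], [-0.0003, -0.0142], [0.0037, -0.014]]), (0.05, [[-0.0036, -0.0145], [0.0005, -0.0143], [0.0038, -0.0136]]), (0.065, [[-0.003, -0.0147], [0.0005, -0.0143], [0.0041, -0.0139]])]
d [0.2534 1.1829 0.0305] a [ 0.0001  0.0003 -0.053 ]
```

The coupon hangs upright, with its blade centred to about 0.7 mm. Carrying it to the window.

>>> drive_tool([
  {"ax": 0, "ay": 0, "az": -0.005, "dx": 0.02, "dy": 0.09, "dz": 0, "claw": 1},
  {"ax": 0, "ay": 0, "az": -0.01, "dx": 0.04, "dy": 0.19, "dz": 0, "claw": 1},
  {"ax": 0, "ay": 0, "az": -0.015, "dx": 0.065, "dy": 0.3, "dz": 0, "claw": 1},
  {"ax": 0, "ay": 0, "az": -0.02, "dx": 0.088, "dy": 0.41, "dz": 0, "claw": 1},
  {"ax": 0, "ay": 0, "az": -0.026, "dx": 0.111, "dy": 0.52, "dz": 0, "claw": 1},
  {"ax": 0, "ay": 0, "az": -0.032, "dx": 0.135, "dy": 0.63, "dz": 0, "claw": 1},
  {"ax": 0, "ay": 0, "az": -0.038, "dx": 0.158, "dy": 0.74, "dz": 0, "claw": 1},
  {"ax": 0, "ay": 0, "az": -0.044, "dx": 0.18, "dy": 0.84, "dz": 0, "claw": 1},
  {"ax": 0, "ay": 0, "az": -0.049, "dx": 0.2, "dy": 0.93, "dz": 0, "claw": 1},
  {"ax": 0, "ay": 0, "az": -0.053, "dx": 0.214, "dy": 1.0, "dz": 0, "claw": 1},
  {"ax": 0, "ay": 0, "az": -0.053, "dx": 0.214, "dy": 1.0, "dz": 0, "claw": 1},
  {"ax": 0, "ay": 0, "az": -0.053, "dx": 0.214, "dy": 1.0, "dz": 0, "claw": 1},
])

```text
clock: 15.4
tcp_pos: [0.5316, -0.0335, 0.2486]
tcp_rot: [0.993, 0.122, -0.001, -0.0]
contact_force: [0.4, 1.4, -4.8]
gripper_width: 0.166
```

```bash
python3 - <<'E'
from h import *
s=env.state(); print(s["clock"],s["tcp_pos"],s["contact_force"],s["gripper_width"]*94)
go([.5386,-.0879,.198],14.1)
for n in("side","scene"):
    i,W=cloud(n); P=W.reshape(-1,3); q=P[(np.abs(P[:,2]-.1)<.005)&(np.hypot(P[:,0]-.539,P[:,1]+.089)<.08)]; print(n,rr(q))
    m=((np.abs(W[...,2]-.1)<.005)&(np.hypot(W[...,0]-.539,W[...,1]+.089)<.08)).astype(np.uint8)
    cn,h=cv2.findContours(m,cv2.RETR_CCOMP,cv2.CHAIN_APPROX_NONE)
    for k,cc in enumerate(cn):
        if h[0][k][3]>=0 and cv2.contourArea(cc)>15: p=cc[:,0]; print(" hole",rr(W[p[:,1],p[:,0]]),p.mean(0))
E
```

```text
15.4 [ 0.53160207 -0.03346228  0.24864564] [ 0.42343286  1.42115894 -4.79914955] 15.557934721941788
d [-0.0207  0.1819  0.1687] a [-0.0002  0.0004 -0.0003]
side (array([536.2, -88.1]), array([ 78.8, 107.4]), 13.09, 803)
 hole (array([537.3, -86.1]), array([13.8, 38.5]), 17.49, 20) [286.8 168.4]
scene (array([538.1, -89.3]), array([ 82.4, 102.5]), 14.42, 1554)
 hole (array([539.2, -89.5]), array([13.8, 33.9]), 12.85, 30) [223.46666667 270.46666667]
```

>>> drive_tool([
  {"ax": 0, "ay": 0, "az": 0, "dx": -0.01, "dy": 0.09, "dz": 0, "claw": 1},
  {"ax": 0, "ay": 0, "az": 0, "dx": -0.02, "dy": 0.182, "dz": 0.04, "claw": 1},
  {"ax": 0, "ay": 0, "az": 0, "dx": -0.02, "dy": 0.182, "dz": 0.1, "claw": 1},
  {"ax": 0, "ay": 0, "az": 0, "dx": -0.02, "dy": 0.182, "dz": 0.16, "claw": 1},
  {"ax": 0, "ay": 0, "az": 0, "dx": -0.02, "dy": 0.182, "dz": 0.17, "claw": 1},
  {"ax": 0, "ay": 0, "az": 0, "dx": -0.02, "dy": 0.182, "dz": 0.17, "claw": 1},
  {"ax": 0, "ay": 0, "az": 0, "dx": -0.02, "dy": 0.182, "dz": 0.17, "claw": 1},
  {"ax": 0, "ay": 0, "az": 0, "dx": -0.02, "dy": 0.182, "dz": 0.17, "claw": 1},
])

```text
clock: 16.17
tcp_pos: [0.5406, -0.086, 0.2006]
tcp_rot: [0.992, 0.123, 0.001, 0.0]
contact_force: [0.5, 0.9, -2.6]
gripper_width: 0.168
```

```bash
python3 - <<'E'
from h import *
i,W=cloud("side"); s=env.state(); print(s["clock"],s["tcp_pos"],s["contact_force"])
go([.5386,-.0879,.17],14.1)
b=cv2.resize(i[120:200,245:335],(450,400),interpolation=cv2.INTER_CUBIC); j,V=cloud("wrist"); save("c3.png",np.hstack([b,j[:400,80:430]]))
T=held(V,s,y0=-.03,y1=.03,z0=.01,z1=.09,xh=.012); print(np.percentile(T,[2,50,98],axis=0).round(4).tolist())
Q=V.reshape(-1,3); q=Q[(np.abs(Q[:,2]-.1)<.005)&(np.hypot(Q[:,0]-.539,Q[:,1]+.089)<.08)]; print(rr(q))
E
```

```text
16.2167 [ 0.54055944 -0.08624318  0.20057987] [ 0.38728546 -0.20313011 -3.72700808]
d [-0.0078  0.0037  0.1019] a [ 0.0001 -0.0002  0.0002]
[[-0.0036, -0.015, 0.0109], [0.0005, -0.0146, 0.0384], [0.004, -0.0138, 0.0796]]
(array([538.8, -88.4]), array([80.2, 99.9]), 14.4, 6242)
```

View pics/c3.png

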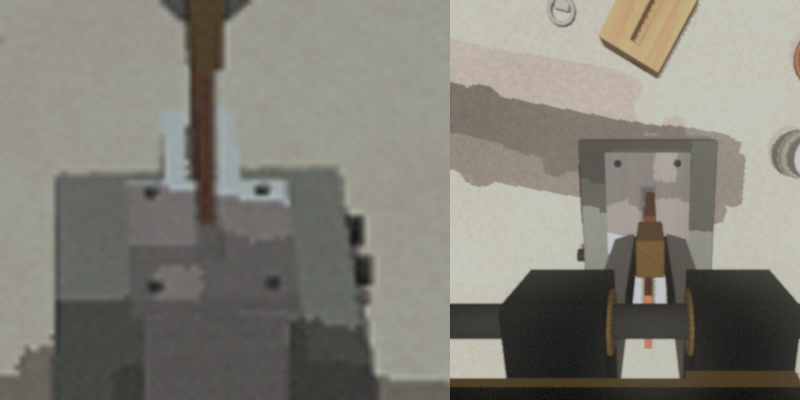

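The blade tip is just above the window, at about (205,220) in the left panel. The wrist fit of the guard centre agrees with the target to within 0.3 mm. Correcting a 2 mm offset and checking.

>>> drive_tool([
  {"ax": 0, "ay": 0, "az": 0, "dx": -0.0075, "dy": 0.004, "dz": 0.015, "claw": 1},
  {"ax": 0, "ay": 0, "az": 0, "dx": -0.0075, "dy": 0.004, "dz": 0.025, "claw": 1},
  {"ax": 0, "ay": 0, "az": 0, "dx": -0.0075, "dy": 0.004, "dz": 0.025, "claw": 1},
  {"ax": 0, "ay": 0, "az": 0, "dx": -0.0075, "dy": 0.004, "dz": 0.025, "claw": 1},
  {"ax": 0, "ay": 0, "az": 0, "dx": -0.0075, "dy": 0.004, "dz": 0.025, "claw": 1},
])

```text
clock: 16.68
tcp_pos: [0.5381, -0.0884, 0.192]
tcp_rot: [0.992, 0.123, -0.0, -0.0]
contact_force: [-0.4, 0.3, -2.6]
gripper_width: 0.166
```

```bash
python3 - <<'E'
from h import *
s=env.state(); print(s["clock"],s["tcp_pos"],s["contact_force"])
go([.5386,-.0880,.155],14.2)
E
```

```text
16.6833 [ 0.53806779 -0.08843556  0.19199559] [-0.43849933  0.27524793 -2.59682608]
d [ 0.0021 -0.001   0.1233] a [-0.      0.     -0.0002]
```

>>> drive_tool([
  {"ax": 0, "ay": 0, "az": 0, "dx": 0.002, "dy": -0.001, "dz": 0.015, "claw": 1},
  {"ax": 0, "ay": 0, "az": 0, "dx": 0.002, "dy": -0.001, "dz": 0.03, "claw": 1},
  {"ax": 0, "ay": 0, "az": 0, "dx": 0.002, "dy": -0.001, "dz": 0.045, "claw": 1},
  {"ax": 0, "ay": 0, "az": 0, "dx": 0.002, "dy": -0.001, "dz": 0.06, "claw": 1},
  {"ax": 0, "ay": 0, "az": 0, "dx": 0.002, "dy": -0.001, "dz": 0.06, "claw": 1},
])

```text
clock: 17.1
tcp_pos: [0.538, -0.088, 0.1728]
tcp_rot: [0.992, 0.123, -0.001, -0.0]
contact_force: [-0.8, 0.7, -3.5]
gripper_width: 0.167
```

The blade is 8 mm into the window without contact. Continuing towards the plunger.

>>> drive_tool([
  {"ax": 0, "ay": 0, "az": 0, "dx": 0.001, "dy": 0, "dz": 0.015, "claw": 1},
  {"ax": 0, "ay": 0, "az": 0, "dx": 0.001, "dy": 0, "dz": 0.03, "claw": 1},
  {"ax": 0, "ay": 0, "az": 0, "dx": 0.001, "dy": 0, "dz": 0.045, "claw": 1},
  {"ax": 0, "ay": 0, "az": 0, "dx": 0.001, "dy": 0, "dz": 0.06, "claw": 1},
  {"ax": 0, "ay": 0, "az": 0, "dx": 0.001, "dy": 0, "dz": 0.075, "claw": 1},
  {"ax": 0, "ay": 0, "az": 0, "dx": 0.001, "dy": 0, "dz": 0.083, "claw": 1},
  {"ax": 0, "ay": 0, "az": 0, "dx": 0.001, "dy": 0, "dz": 0.083, "claw": 1},
  {"ax": 0, "ay": 0, "az": 0, "dx": 0.001, "dy": 0, "dz": 0.083, "claw": 1},
])

```text
clock: 17.77
tcp_pos: [0.5388, -0.0879, 0.149]
tcp_rot: [0.992, 0.123, -0.0, -0.0]
contact_force: [-0.6, 0.7, -3.2]
gripper_width: 0.17
```

>>> drive_tool([
  {"ax": 0, "ay": 0, "az": 0, "dx": 0, "dy": 0, "dz": 0.006, "claw": 1},
  {"ax": 0, "ay": 0, "az": 0, "dx": 0, "dy": 0, "dz": 0.012, "claw": 1},
  {"ax": 0, "ay": 0, "az": 0, "dx": 0, "dy": 0, "dz": 0.012, "claw": 1},
  {"ax": 0, "ay": 0, "az": 0, "dx": 0, "dy": 0, "dz": 0.012, "claw": 1},
])

```text
clock: 18.1
tcp_pos: [0.5388, -0.0879, 0.1455]
tcp_rot: [0.992, 0.123, -0.0, -0.0]
contact_force: [-0.2, -1.0, -3.8]
gripper_width: 0.168
```

>>> drive_tool([
  {"ax": 0, "ay": 0, "az": 0, "dx": 0, "dy": 0, "dz": 0.003, "claw": 1},
  {"ax": 0, "ay": 0, "az": 0, "dx": 0, "dy": 0, "dz": 0.003, "claw": 1},
  {"ax": 0, "ay": 0, "az": 0, "dx": 0, "dy": 0, "dz": 0.003, "claw": 1},
])

```text
clock: 18.35
tcp_pos: [0.5389, -0.0879, 0.1446]
tcp_rot: [0.992, 0.123, 0.0, -0.0]
contact_force: [-0.3, -0.1, -3.3]
gripper_width: 0.17
```

>>> drive_tool([
  {"ax": 0, "ay": 0, "az": 0, "dx": 0, "dy": 0, "dz": 0.003, "claw": 1},
  {"ax": 0, "ay": 0, "az": 0, "dx": 0, "dy": 0, "dz": 0.003, "claw": 1},
  {"ax": 0, "ay": 0, "az": 0, "dx": 0, "dy": 0, "dz": 0.003, "claw": 1},
])

```text
clock: 18.6
tcp_pos: [0.5388, -0.0879, 0.1437]
tcp_rot: [0.992, 0.123, -0.0, -0.0]
contact_force: [0.6, -0.6, -3.4]
gripper_width: 0.169
```

>>> drive_tool([
  {"ax": 0, "ay": 0, "az": 0, "dx": 0, "dy": 0, "dz": 0.003, "claw": 1},
  {"ax": 0, "ay": 0, "az": 0, "dx": 0, "dy": 0, "dz": 0.003, "claw": 1},
  {"ax": 0, "ay": 0, "az": 0, "dx": 0, "dy": 0, "dz": 0.003, "claw": 1},
])

```text
clock: 18.85
tcp_pos: [0.5391, -0.0879, 0.143]
tcp_rot: [0.992, 0.123, 0.0, 0.0]
contact_force: [-0.5, -0.3, 1.0]
gripper_width: 0.165
```

Contact at TCP z of about 0.143: the force rose by about 4.4 N, near the 5 N preload. Pressing 8 mm further, to z of about 0.135.

>>> drive_tool([
  {"ax": 0, "ay": 0, "az": 0, "dx": 0, "dy": 0, "dz": 0.007, "claw": 1},
  {"ax": 0, "ay": 0, "az": 0, "dx": 0, "dy": 0, "dz": 0.014, "claw": 1},
  {"ax": 0, "ay": 0, "az": 0, "dx": 0, "dy": 0, "dz": 0.021, "claw": 1},
  {"ax": 0, "ay": 0, "az": 0, "dx": 0, "dy": 0, "dz": 0.027, "claw": 1},
  {"ax": 0, "ay": 0, "az": 0, "dx": 0, "dy": 0, "dz": 0.027, "claw": 1},
  {"ax": 0, "ay": 0, "az": 0, "dx": 0, "dy": 0, "dz": 0.027, "claw": 1},
  {"ax": 0, "ay": 0, "az": 0, "dx": 0, "dy": 0, "dz": 0.027, "claw": 1},
  {"ax": 0, "ay": 0, "az": 0, "dx": 0, "dy": 0, "dz": 0.027, "claw": 1},
])

```text
clock: 19.52
tcp_pos: [0.539, -0.0879, 0.1349]
tcp_rot: [0.992, 0.123, 0.0, 0.0]
contact_force: [0.5, -0.2, 4.6]
gripper_width: 0.171
```

```bash
python3 - <<'E'
from h import *
f=[]
for n in("scene","side","wrist","wrist","wrist","wrist"):
    s=env.state(); f.append(s["contact_force"]); i,W=cloud(n)
    if n=="scene": a=cv2.resize(i[230:380,140:290],(400,400))
    if n=="side": b=cv2.resize(i[120:210,245:335],(400,400))
    if n!="scene" and len(f)<4:
        T=held(W,s,y0=-.03,y1=.03,z0=-.05,z1=.09,xh=.012); H=T[T[:,2]<-.005]; print(n,len(T),"head top z",np.percentile(H[:,2],[1]), np.median(T[(T[:,2]>.005)&(T[:,2]<.03)],axis=0))
    P=W.reshape(-1,3); q=P[(P[:,2]>.112)&(P[:,2]<.13)&(np.hypot(P[:,0]-.567,P[:,1]+.2)<.04)]
    if n=="scene": print("plate",len(q),np.percentile(q[:,2],[50,90]),rr(q))
print(s["clock"],s["tcp_pos"],np.mean(f,0),s["gripper_width"]*94); save("c4.png",np.hstack([a,b]))
E
```

```text
plate 158 [0.12026674 0.12315173] (array([ 567.4, -200.9]), array([ 9.3, 59.3]), 13.98, 158)
side 320 head top z [-0.04821588] [-0.00174932 -0.01220785  0.0173944 ]
wrist 3174 head top z [-0.04953232] [ 0.00052679 -0.01450524  0.01629518]
19.7667 [ 0.53894334 -0.08791129  0.13477386] [0.41196673 0.1514446  4.3720126 ] 15.767079492419203
```

View pics/c4.png

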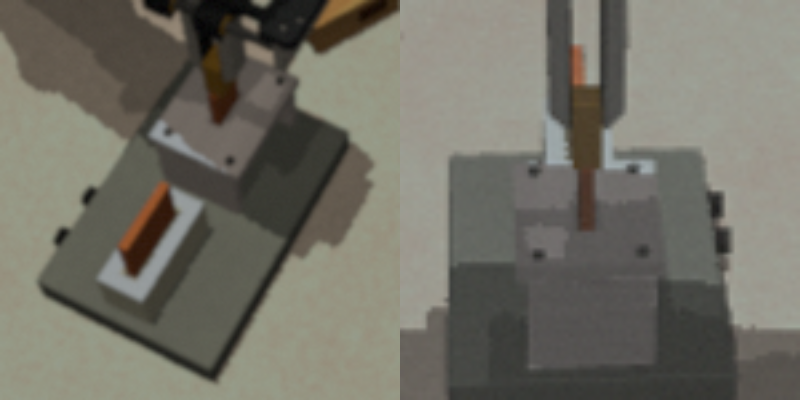

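The plate stands upright in the pocket, and the coupon is upright in the window. The added force of about 7.8 N matches the 8 N expected at 8 mm. Handing in.

```bash
python3 -c "
from h import *
print(job.finish_job())"
```

```text
the job is handed in; nothing more can be done
None
```

The job is done and handed in after about 20 s of robot time.

- **Plate:** it sits in the pocket and is released. It touched the floor at the expected height. The scene camera puts its top about 120 mm above the table, as it should be when fully home, and shows it upright and lined up with the pocket.
- **Coupon:** it is still gripped by the head, upright in the window, with no sideways force and no slip seen in the grip. The plunger is pressed about 8.2 mm down from first contact. The push rose about 7.8 N, against 8 N expected at half travel.
- **Checks:** none of the last checks failed or disagreed. I kept clear of the other objects but did not measure their positions again at the end. The highest contact force I read was about 6 N.

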